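# Roll the tin's label round to the scanner and scan it

### The job

For the stock list, roll the metal tin lying in the sprung cradle, for instance by stroking over its top with the fingertips, gently so that it is not dented, until the middle of its paper label squarely faces the scanner's window, and take the hand off it. Only then press the trigger button fully down and let it go, leaving the label facing the scanner. Do not shift the scanner head, and leave everything else on the table where it stands.

Things in the scene. Friction and masses are not known exactly. Their poses are not given: they have to be found in the camera images.
- cradle: Fixed dark steel base plate, 200 x 120 x 12 mm, with a low post at each end. Origin: centre of its underside, on the table. Its x axis runs along the tin, y points to the scanner's side, z up.
- tin_axis (a point): Middle of the turning axis of the dark metal tin, a thin-walled cylinder 90 mm across and 120 mm long along the cradle's x axis, 105 mm high when unpressed. The tin sits 4 mm off this axis, to which side is not known, so its top rises and falls between 146 and 154 mm as it turns: feel for it. Axes turn with it: x along the tin, y out through the label's middle. Over 22 N dents it.
- yoke (a joint): How far the yoke that holds the tin by hubs at its ends is pressed down, m. Its 8 mm thick uprights stop at 107 mm height, so the tin's whole top is free. It is sprung: above about 2.5 N (1 N more or less) it sinks 1 mm for each 2 N, 12 mm at most, and comes up again.
- tin_label (a point): Middle of the paper label, on the tin's surface. The label is 86 mm long and about 50 mm wide round the tin; a short paper strip (24 x 9 mm) on each end face lies at the same angle (with the label straight down, the end posts hide it). Axes as tin_axis: y points straight out of the label.
- tin (a joint): Angle of the tin, rad. 0 or a whole turn: label points level to the cradle's +y; pi/2: label on top; pi: away from the scanner. A stroke over the top to the cradle's -y makes it grow, to +y makes it fall; several turns either way are free. Hub drag, 0.14 N m (3 N at the surface), keeps it where left. Fingertips slip if pressed too lightly; 6 to 12 N turns it well.
- scanner_window (a point): Middle of the window (60 x 28 mm) of the black scanner head, a block 80 x 45 x 48 mm, 87 mm from the tin's axis on the cradle's +y side, looking at it. Axes: x along the tin, y from the tin's axis out through the window. Its grey bracket passes the robot-side end of the tin, 112 mm from the tin's middle. Head top at most 190 mm above the table.
- scanner (a joint): Tilt of the scanner head about the tin's axis, rad: 0 level with it, growing higher (up to 0.45). It is clamped stiffly and is not to be moved. The label faces the scanner when the tin's angle equals this value (plus any whole turns).
- trigger_box: Fixed grey trigger box, 70 x 70 x 30 mm, with a round push button in a black housing on top. Origin: centre of its underside.
- trigger_top (a point): Centre of the top of the round grey push button (36 mm across); it is pressed straight down.
- trigger (a joint): Travel of the button, m: 0 up, 0.006 fully down, which takes 5 N; it springs back.
- jar: Bystander: amber glass jar, 60 mm across, 85 mm high, on the cradle's far side. Origin: centre of its underside.
- bottle: Bystander: white plastic bottle, 56 mm across, 140 mm high, on the cradle's robot side. Origin: centre of its underside.
- open_can: Bystander: open steel can, 68 mm across, 75 mm high. Origin: centre of its underside.
- wrench: Bystander: wrench lying on the table. Origin: its middle, underneath.
- hammer: Bystander: hammer lying on the table. Origin: its middle, underneath.
- carton: Bystander: cardboard carton 70 x 100 x 55 mm. Origin: centre of its underside.
- bearing: Bystander: steel bearing ring, 72 mm across, 20 mm high. Origin: centre of its underside.
Not all that is in view belongs to the job. What is shaped like the trigger_box but green or yellow is not meant.

How it is judged:
On the way, in this order (a step that is already met when the one before it is completed fails the run):
1. the label faces the scanner window within 0.2 rad, the tin is at rest and the robot is off it (angle between the y axis of tin_label and the y axis of scanner_window, either way round below 0.2 rad and distance between tin_label and scanner_window below 0.07 m and velocity of joint tin between -0.1 and 0.1 rad/s and contact force between each of the arm, the fingers and tin below 0.1 N), for 0.2 s.
2. then the trigger is pressed fully down (4.5 mm or more) with the label facing the scanner (angle between the y axis of tin_label and the y axis of scanner_window, either way round below 0.2 rad and distance between tin_label and scanner_window below 0.07 m and value of joint trigger above 0.0045 m), for 0.05 s.
At the end, for the whole second after the job is handed in: The label's middle faces the scanner window within 0.2 rad (about 11 degrees), the tin is at rest, the trigger has been pressed and is up again, the scanner head has not been moved by 8 mm nor any bystander by 30 mm (angle between the y axis of tin_label and the y axis of scanner_window, either way round below 0.2 rad and distance between tin_label and scanner_window below 0.07 m and velocity of joint tin between -0.1 and 0.1 rad/s and value of joint trigger below 0.001 m); the robot touches nothing.
It fails at once if trigger pressed (3 mm or more) while the label does not face the scanner within 0.2 rad (value of joint trigger above 0.003 m and not (angle between the y axis of tin_label and the y axis of scanner_window, either way round below 0.2 rad and distance between tin_label and scanner_window below 0.07 m)).
It fails at once if tin pressed with more than 22 N (dented) (contact force between any of the fingers, the arm and tin above 22 N).
It fails at once if scanner head moved by more than 8 mm (distance of scanner_window from where it was at the start of the episode above 0.008 m).
It fails at once if a bystander moved by more than 30 mm (distance of any of jar, bottle, open_can, wrench, hammer, carton, bearing from where it was at the start of the episode above 0.03 m).
It also fails if it takes over 61 s, if anything falls off the work surface, if the arm or the gripper's body presses on something with over 40 N, if the wrist force passes 120 N, or if a joint passes its speed limit or range.

### The arm

A 6-joint arm with a two-finger parallel gripper is mounted at the origin on the work surface. World frame = base frame: x ahead of the robot, y to its left, z up, the work surface at z = 0. Lengths are in m, angles in rad, forces in N, time in s.
With the tool pointing down it reaches from about 0.25 to 0.775 m from the base axis. Payload 4 kg.
Tool frame: the origin (TCP) lies midway between the tips of the shut fingers; the grasp point (between the pads) lies 19 mm behind it; z points along the fingers, y is the line along which they close (so a half turn about z gives the same grasp; the last joint's range is limited). The gripper opens to 94 mm and grips with 3 to 60 N. Pads are 16 mm wide; open, the fingers measure 119 mm over their backs; the gripper's body (75 mm by 177 mm) begins 78 mm behind the grasp point.
Start: joints at [1.009, 0.087, 1.371, -0, 1.684, -0.103], TCP at [0.244, 0.493, 0.206] pointing down, gripper open.
Joint ranges: [-3.1, 3.1], [-0.76, 2.03], [0.27, 2.55], [-1.08, 4.22], [0.17, 2.65], [-2.57, 2.57]. Speed limits (rad/s): [2.79, 2.79, 3.14, 3.14, 3.14, 3.14].

### API

Orientations are given as [roll, pitch, yaw] about the fixed x, y, z axes, in that order (R = Rz(yaw) Ry(pitch) Rx(roll)).
In Python, from bench import robot gives the robot as it stands. The module is installed in compiled form; this text tells all that it offers.
- The arm moves only by the tool arm_command, never from a script. Its argument "targets" is a list of rows, each a list of 4 numbers: the shift along the world's x, y, z as a fraction of full scale, then the turn about the world's z as a fraction of full scale. A call has 1 to 8 rows; each row is the pose to reach, as a shift and turn from the pose commanded when the call began; what a row does not reach only later rows make up. Full scale, the value 1, is 0.5 m for a shift and 120 degrees for a turn. A row lasts 1/12 s, in which the tool goes at most 41.7 mm and 7.16 degrees, less where a joint would pass 70% of its speed; a pose out of reach is approached as far as the arm can. A call with a number of a shift or a turn outside -1 to 1 is refused whole. A call with a gripper value outside its range is refused whole. "claw" is the closure, from 0 (fully open) to 1 (shut), set as the call begins (left out, the last holds). The fingers move at their own pace and stop on an object; the grip force is fixed at half the most. Time passes only in rows, so rows that repeat a pose let the fingers close. It gives the time, the measured TCP pose, the force, the opening and the grip force at its end, in the units of the state.
- robot.get_obs(): the state, without advancing time (a new reading comes with each control period).
- robot.snapshot(name): name is "scene" or "top" or "wrist"; returns the picture (384x512x3 uint8, red, green, blue); there is no depth.
- robot.camera_info(name): a dict with "vfov" (degrees; the focal length in pixels is half the picture's height over the tangent of half this angle, whatever the lens; pixels are square), "cx", "cy" (the principal point, pixels), "k1" (the pictures are not rectified: a ray, as slopes to the right and down, at radius r is drawn at 1 + k1 r^2 times it, then the intrinsics apply), "extrinsics" (4x4, takes a point from camera to world coordinates); the wrist camera has in their place "T_tool_cam" (4x4, takes a point from camera to tool coordinates, whose origin is the TCP and whose axes are the flange's). Camera axes: x right, y up, looking along -z (the intrinsics and any distortion apply to the point x, -y, -z); pixel columns grow to the right and rows downward; lengths in m; the calibration is good to about 2 mm. A picture is of the moment at which its call begins: read the wrist's pose just before it. camera_info takes no time and is no camera call.
- robot.close_job(): hands the job in; it is judged then, once.
The state is a dict: "time": time; "joint_positions": joint angles; "qvel": joint speeds; "joint_torque": joint torques, N m; "tool_pos": TCP position; "ee_rot": TCP orientation; "wrist_force": force on the tool from outside, world axes, zero at the start; "wrist_torque": the same for the moment, N m; "width": finger opening in m; "finger_force": force on a finger pad.
Only numpy, scipy, OpenCV 4.12 (cv2) and the standard library are available. Lean on these libraries where they do the work, as an engineer would, in place of code of your own. Each camera call takes 0.05 s, during which the arm holds its last target. There are 200 camera calls.

## Working session

There is one attempt and no reset: what is moved stays moved. The work goes in short steps, Python scripts to look and compute and a tool call to move; the robot and the scene stay as the last step left them, time stands still between calls to the robot, and variables do not carry over. Pictures are saved under pics/ and viewed, at most 10 in all, crops included, and the job is handed in when it is done.

Besides the shell and the picture viewer there is one more tool, called as a command line: name --pt "numbers of a row" for each row, then --argument value for the rest. arm_command: Moves the arm, as the interface text tells. Shift numbers are shares of 0.5 m and turn numbers shares of 120 degrees, none past 1 either way. Its arguments: {"type":"object","properties":{"targets":{"type":"array"},"claw":{"type":"number"}},"required":["targets"]}

```bash
mkdir -p pics; cat > h.py <<'E'
from bench import robot
import numpy as np, cv2
def cam(name):
    c=robot.camera_info(name); f=192/np.tan(np.radians(c["vfov"])/2)
    K=np.array([[f,0,c["cx"]],[0,f,c["cy"]],[0,0,1.]])
    return K,c["k1"],np.array(c["extrinsics"]) if "extrinsics" in c else np.array(c["T_tool_cam"])
def ray(name,uv,T=None):
    K,k,E=cam(name); E=E if T is None else T@E
    d=np.array([(uv[0]-K[0,2])/K[0,0],(uv[1]-K[1,2])/K[1,1]]); s=d.copy()
    for _ in range(20): s=d/(1+k*(s@s))
    v=E[:3,:3]@np.array([s[0],-s[1],-1]); return E[:3,3],v
def onz(name,uv,z,T=None):
    o,v=ray(name,uv,T); return o+v*(z-o[2])/v[2]
def proj(name,p,T=None):
    K,k,E=cam(name); E=E if T is None else T@E
    q=np.linalg.inv(E)@np.append(p,1); s=np.array([q[0],-q[1]])/-q[2]; s=s*(1+k*(s@s))
    return K[:2,:2]@s+K[:2,2]
def snap(name,fn):
    im=robot.snapshot(name)[:,:,::-1].copy(); cv2.imwrite("pics/"+fn+".png",im); return im
E
python3 - <<'E'
from h import *
a=snap("top","top0"); b=snap("scene","sc0")
cv2.imwrite("pics/both.png",cv2.resize(np.vstack([a,b]),(400,600)))
for n in("top","scene"):
    K,k,E=cam(n);print(n,K[0,0],K[0,2],K[1,2],k,E.round(3).tolist())
print(robot.get_obs())
E
```

```text
top 354.135963316459 252.2260344065443 190.58933813263874 -0.061896791171989124 [[-0.01, 0.983, -0.181, 0.344], [-1.0, -0.006, 0.02, 0.051], [0.019, 0.181, 0.983, 1.177], [0.0, 0.0, 0.0, 1.0]]
scene 351.34923060629467 253.52133104539783 185.28716967284416 -0.01973092068503112 [[-0.872, -0.262, 0.413, 1.055], [0.489, -0.464, 0.739, 1.001], [-0.002, 0.846, 0.533, 0.778], [0.0, 0.0, 0.0, 1.0]]
{'time': 0.1, 'joint_positions': array([ 1.00888740e+00,  8.78929207e-02,  1.37206140e+00, -1.55151495e-05,
        1.68358550e+00, -1.03112048e-01]), 'qvel': array([-0.00109581, -0.00182122, -0.00332674,  0.00079423,  0.00136553,
       -0.00075804]), 'joint_torque': array([ 1.85501929e-03, -3.41254485e+01, -3.03300691e+01,  7.20363040e-02,
        3.05005792e-02, -9.20034063e-05]), 'tool_pos': array([0.24333849, 0.49271017, 0.20443591]), 'ee_rot': array([-3.13965424e+00, -1.85082715e-04,  2.68279386e+00]), 'wrist_force': array([-0.60842529,  0.09302707, -0.31777984]), 'wrist_torque': array([-0.05168207, -0.05221989,  0.0353897 ]), 'finger_force': 0.0, 'width': 0.09382804651301917}
```

View pics/top0.png

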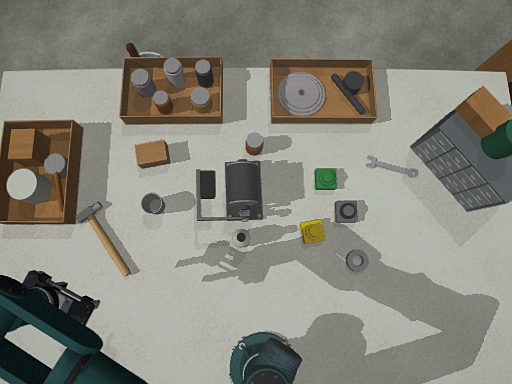

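View pics/sc0.png

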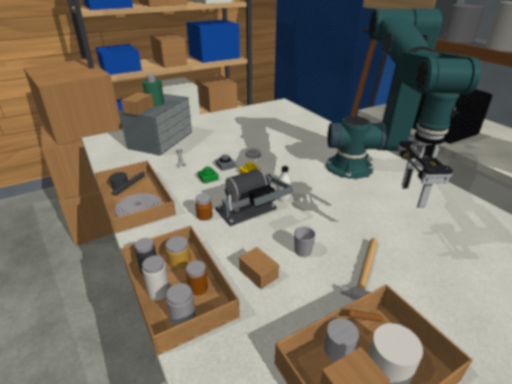

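The top picture shows the tin at about (243,187), with the scanner head on its left at (207,185), so world +y. Three boxes look like the trigger: green (326,179), yellow (313,232) and grey (346,211). Grey fits the description. I'll check it in an enlarged crop.

```bash
python3 - <<'E'
from h import *
a=cv2.imread("pics/top0.png")[140:240,185:370]; b=cv2.imread("pics/sc0.png")[140:240,170:320]
a=cv2.resize(a,None,fx=4,fy=4,interpolation=cv2.INTER_CUBIC);cv2.imwrite("pics/ca.png",a)
b=cv2.resize(b,None,fx=5,fy=5,interpolation=cv2.INTER_CUBIC);cv2.imwrite("pics/cb.png",b)
E
```

```text
(no output)
```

View pics/ca.png

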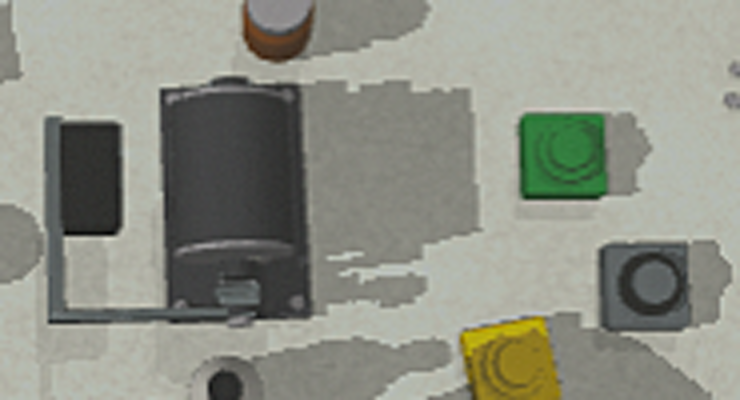

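View pics/cb.png

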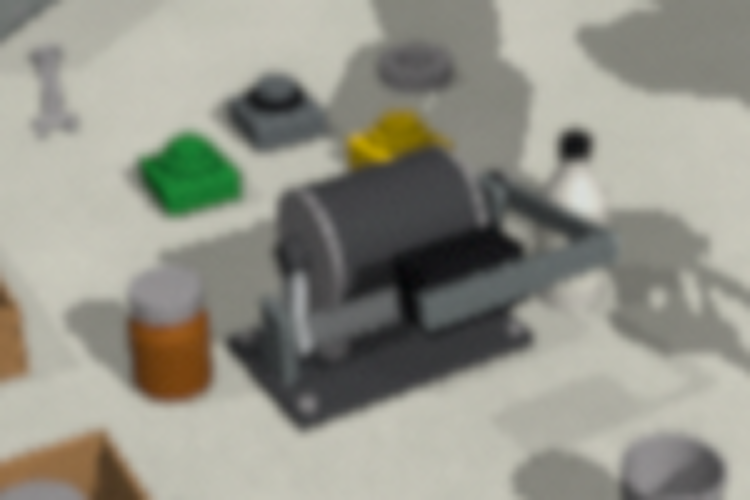

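The crop confirms grey: the box at about (345,211) in the top picture is the only one with a black housing. The scene crop shows a white strip on the tin's far end, pointing roughly down at crop (298,310), so the label is facing about down. Next I'll measure the positions.

```bash
python3 - <<'E'
from h import *
T=lambda x,y:(185+x/4-.4,140+y/4-.4)
S=lambda x,y:(170+x/5-.4,140+y/5-.4)
def tri(a,b):
    o1,v1=ray("top",a);o2,v2=ray("scene",b)
    A=np.stack([v1,-v2],1);t=np.linalg.lstsq(A,o2-o1,rcond=None)[0]
    p,q=o1+v1*t[0],o2+v2*t[1];return ((p+q)/2).round(4),np.linalg.norm(p-q).round(4)
for n,p in dict(UL=(162,90),UR=(300,85),BL=(168,318),BR=(312,316),screwUL=(175,96),screwUR=(288,94),screwBL=(180,304),screwBR=(297,303)).items(): print(n,onz("top",T(*p),.012).round(4))
print("btn",tri(T(656,283),S(276,86)))
for z in(.04,.045,.05): print(onz("top",T(656,283),z).round(4),onz("scene",S(276,86),z).round(4))
for n,p in dict(c1=(600,242),c2=(688,242),c3=(688,330),c4=(600,330)).items(): print(n,onz("top",T(*p),.03).round(4))
print("tin top mid",onz("top",T(234,172),.15).round(4))
for n,p,q in [("headFL",(62,123),(404,262)),("headFR",(122,123),(404,262)),("head nr near R",(122,235),(490,228)),("near L",(62,235),(522,245))]: print(n,tri(T(*p),S(*q)), onz("top",T(*p),.17).round(4))
K,k,E=cam("wrist");print(K,k,E.round(3))
E
```

```text
UL [0.6573 0.118  0.012 ]
UR [0.6611 0.0008 0.012 ]
BL [0.4635 0.1123 0.012 ]
BR [ 0.4642 -0.0064  0.012 ]
screwUL [0.652  0.1069 0.012 ]
screwUR [0.6532 0.0111 0.012 ]
screwBL [0.475  0.1024 0.012 ]
screwBR [0.4751 0.0058 0.012 ]
btn (array([ 0.4846, -0.2841,  0.0479]), np.float64(0.0002))
[ 0.4857 -0.2865  0.04  ] [ 0.4784 -0.2978  0.04  ]
[ 0.4851 -0.285   0.045 ] [ 0.4824 -0.289   0.045 ]
[ 0.4845 -0.2835  0.05  ] [ 0.4863 -0.2802  0.05  ]
c1 [ 0.5215 -0.2445  0.03  ]
c2 [ 0.5209 -0.3183  0.03  ]
c3 [ 0.4479 -0.3138  0.03  ]
c4 [ 0.4487 -0.2408  0.03  ]
tin top mid [0.5572 0.0565 0.15  ]
headFL (array([0.5993, 0.1791, 0.1596]), np.float64(0.0149)) [0.5903 0.1817 0.17  ]
headFR (array([0.5934, 0.1432, 0.1395]), np.float64(0.0096)) [0.5901 0.138  0.17  ]
head nr near R (array([0.515 , 0.1383, 0.1378]), np.float64(0.0058)) [0.5073 0.1372 0.17  ]
near L (array([0.5147, 0.1808, 0.1475]), np.float64(0.0083)) [0.5076 0.1803 0.17  ]
[[271.75348093   0.         258.02752228]
 [  0.         271.75348093 189.38340296]
 [  0.           0.           1.        ]] 0.016963718791633525 [[-0.001  0.964  0.266  0.077]
 [ 1.     0.001  0.001 -0.   ]
 [ 0.     0.266 -0.964 -0.179]
 [ 0.     0.     0.     1.   ]]
```

arm_command --pt "0.912 -0.786 0.02 -1" --pt "0.912 -0.786 0.02 -1" --pt "0.912 -0.786 0.02 -1" --pt "0.912 -0.786 0.02 -1" --pt "0.912 -0.786 0.02 -1" --pt "0.912 -0.786 0.02 -1" --pt "0.912 -0.786 0.02 -1" --pt "0.912 -0.786 0.02 -1" --claw 1

```text
time: 0.77
tool_pos: [0.497, 0.2738, 0.2106]
ee_rot: [-3.141, 0.0, 1.677]
wrist_force: [-0.0, 0.9, -0.4]
width: 0.0442
finger_force: 0.0
```

arm_command --pt "0.39 -0.33 0 -0.79" --pt "0.39 -0.33 0 -0.79" --pt "0.39 -0.33 0 -0.79" --pt "0.39 -0.33 0 -0.79" --pt "0.39 -0.33 0 -0.79" --pt "0.39 -0.33 -0.05 -0.79" --pt "0.39 -0.33 -0.1 -0.79" --pt "0.39 -0.33 -0.13 -0.79"

```text
time: 1.43
tool_pos: [0.6917, 0.1069, 0.1404]
ee_rot: [-3.139, 0.005, 0.672]
wrist_force: [-0.1, 0.5, -1.2]
width: 0.0003
finger_force: 0.0
```

arm_command --pt "0 0 0 -0.32" --pt "0 0 0 -0.32" --pt "0 0 0 -0.32" --pt "0 0 0 -0.32" --pt "0 0 0 -0.32" --pt "0 0 0 -0.32" --pt "0 0 0 -0.32"

```text
time: 2.02
tool_pos: [0.6907, 0.1105, 0.1451]
ee_rot: [3.141, 0.002, 0.012]
wrist_force: [-0.0, 0.1, 0.1]
width: 0.0005
finger_force: 0.0
```

```bash
cat >> h.py <<'E'
from scipy.spatial.transform import Rotation as Ro
def tool():
    o=robot.get_obs(); T=np.eye(4); T[:3,:3]=Ro.from_euler("xyz",o["ee_rot"]).as_matrix(); T[:3,3]=o["tool_pos"]; return T
def wsnap(fn):
    T=tool(); np.save("pics/"+fn+".npy",T); return snap("wrist",fn),T
E
python3 - <<'E'
from h import *
im,T=wsnap("w1"); print(T.round(4).tolist())
cv2.imwrite("pics/w1b.png",cv2.resize(im,(800,600),interpolation=cv2.INTER_CUBIC))
E
```

```text
[[0.9999, 0.0119, -0.0016, 0.6907], [0.0119, -0.9999, -0.0002, 0.1105], [-0.0016, 0.0002, -1.0, 0.1451], [0.0, 0.0, 0.0, 1.0]]
```

View pics/w1b.png

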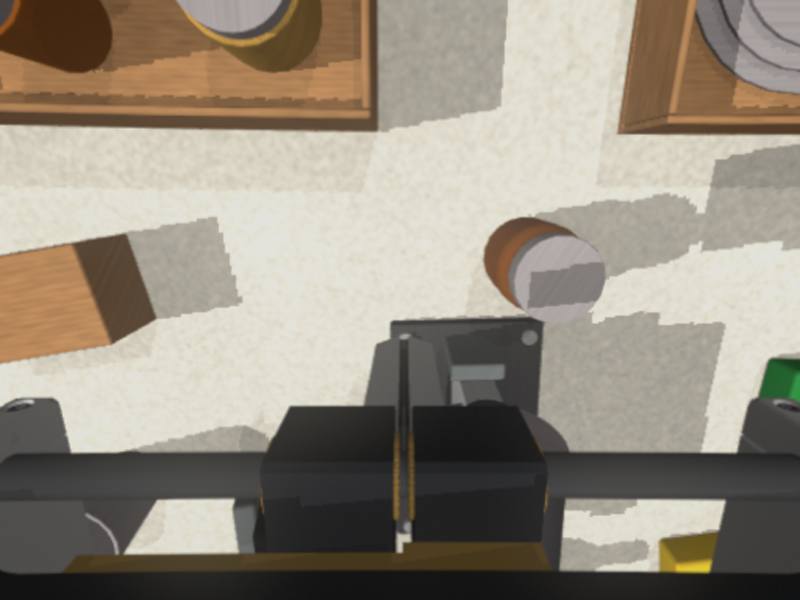

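The shut gripper hides whatever lies behind the fingers. I'll turn to the stroking yaw, so the camera sits on the +y side, and take two views from there.

arm_command --pt "0 0 0.13 0.06" --pt "-0.254 -0.02 0.13 0.76" --pt "-0.254 -0.02 0.13 0.76" --pt "-0.254 -0.02 0.13 0.76" --pt "-0.254 -0.02 0.13 0.76" --pt "-0.254 -0.02 0.13 0.76" --pt "-0.254 -0.02 0.13 0.76" --pt "-0.254 -0.02 0.13 0.76"

```text
time: 2.73
tool_pos: [0.5635, 0.1006, 0.2112]
ee_rot: [3.141, -0.0, 1.02]
wrist_force: [1.4, 0.1, -0.4]
width: 0.0001
finger_force: 0.0
```

arm_command --pt "0 0 0 0.33" --pt "0 0 0 0.33" --pt "0 0 0 0.33" --pt "0 0 0 0.33" --pt "0 0 0 0.33" --pt "0 0 0 0.33" --pt "0 0 0 0.33"

```text
time: 3.32
tool_pos: [0.5639, 0.1005, 0.2108]
ee_rot: [-3.141, 0.0, 1.706]
wrist_force: [-0.1, 0.1, -0.1]
width: 0.0004
finger_force: 0.0
```

```bash
python3 - <<'E'
from h import *
im,T=wsnap("wB"); print(T.round(4).tolist(),robot.get_obs()['ee_rot'])
E
```

```text
[[-0.1348, 0.9909, -0.0005, 0.5639], [0.9909, 0.1348, -0.0001, 0.1005], [-0.0, -0.0005, -1.0, 0.2108], [0.0, 0.0, 0.0, 1.0]] [-3.14127147e+00  3.81082929e-06  1.70326620e+00]
```

arm_command --pt "0 -0.06 0 0" --pt "0 -0.12 0 0" --pt "0 -0.18 0 0" --pt "0 -0.24 0 0" --pt "0 -0.28 0 0" --pt "0 -0.28 0 0" --pt "0 -0.28 0 0"

```text
time: 3.95
tool_pos: [0.564, -0.0402, 0.2109]
ee_rot: [-3.141, -0.001, 1.701]
wrist_force: [-0.3, 1.5, 1.0]
width: 0.0005
finger_force: 0.0
```

```bash
python3 - <<'E'
from h import *
im,T=wsnap("wA"); print(T.round(4).tolist(),robot.get_obs()['ee_rot'])
b=cv2.imread("pics/wB.png"); v=np.hstack([b[:288,60:460],im[:288,60:460]]); cv2.imwrite("pics/wAB.png",v)
E
```

```text
[[-0.1297, 0.9916, -0.0002, 0.564], [0.9916, 0.1297, 0.0006, -0.0402], [0.0007, -0.0001, -1.0, 0.2109], [0.0, 0.0, 0.0, 1.0]] [-3.14158534e+00 -8.61011652e-04  1.70257550e+00]
```

View pics/wAB.png

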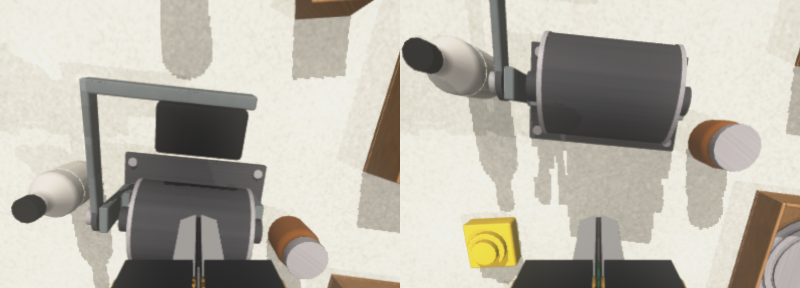

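Left (B) shows the black head at crop (200,130) with the bracket bar above it. Right (A) shows the tin with no label on its upper side. I'll triangulate the head's inner edge from B and the top camera.

```bash
python3 - <<'E'
from h import *
TB=np.load("pics/wB.npy")
def quad(im,box,thr):
    x0,y0,x1,y1=box; g=im[y0:y1,x0:x1].max(2); m=(g<thr).astype(np.uint8)
    cs,_=cv2.findContours(m,cv2.RETR_EXTERNAL,cv2.CHAIN_APPROX_NONE); c=max(cs,key=cv2.contourArea)
    p=cv2.approxPolyDP(c,.04*cv2.arcLength(c,True),True)[:,0]+[x0,y0]
    return cv2.contourArea(c),p
b=cv2.imread("pics/wB.png");t=cv2.imread("pics/top0.png");s=cv2.imread("pics/sc0.png")
print(t[175:195:6,205],b[120:140:8,260],s[192,255:262])
for thr in(45,52,60):
    print("B",*quad(b,(205,95,315,164),thr)[1].tolist(),"T",*quad(t,(196,165,220,204),thr)[1].tolist(),"S",*quad(s,(245,180,282,205),thr)[1].tolist())
# bottle/brackets corner candidates
for n,o in(("B",(205,80)),):
    pass
# print column profiles through head
print("B col", b[85:170,265].max(1).tolist())
print("T row", t[185,190:235].max(1).tolist())
print("S col", [(x,s[175:215,x].max(1).tolist()) for x in(256,264,270)])
E
```

```text
[[47 52 51]
 [49 52 50]
 [48 51 49]
 [47 51 49]] [[45 46 47]
 [44 44 45]
 [41 42 42]] [[20 17 18]
 [21 19 19]
 [21 19 20]
 [22 20 20]
 [23 21 18]
 [24 22 22]
 [25 22 21]]
B [229, 151] [281, 156] [272, 134] [253, 126] T [213, 177] [214, 195] [201, 198] [213, 198] S [273, 190] [262, 186] [246, 192] [245, 197] [253, 204] [254, 197]
B [217, 147] [294, 156] [282, 123] [258, 110] [234, 113] T [200, 171] [201, 198] [213, 198] [214, 172] S [273, 189] [263, 185] [245, 192] [245, 197] [253, 204] [254, 197]
B [218, 105] [218, 150] [299, 156] [292, 109] T [200, 171] [201, 198] [213, 198] [214, 172] S [273, 189] [260, 185] [245, 191] [245, 197] [254, 204] [255, 197]
B col [238, 238, 236, 228, 184, 124, 124, 137, 133, 130, 129, 128, 128, 127, 126, 126, 125, 124, 118, 97, 59, 52, 53, 55, 55, 53, 52, 52, 50, 51, 50, 50, 49, 49, 49, 48, 47, 46, 46, 46, 45, 46, 45, 44, 45, 44, 44, 43, 44, 43, 42, 43, 43, 43, 42, 42, 42, 42, 42, 42, 41, 41, 41, 40, 41, 40, 41, 41, 40, 40, 43, 88, 176, 212, 122, 79, 76, 76, 74, 77, 77, 76, 76, 77, 77]
T row [182, 179, 180, 179, 188, 182, 119, 96, 99, 98, 49, 49, 49, 51, 51, 50, 48, 49, 49, 50, 50, 50, 48, 46, 44, 107, 193, 182, 180, 184, 184, 186, 183, 183, 177, 132, 58, 65, 61, 59, 63, 66, 66, 68, 71]
S col [(256, [70, 70, 70, 71, 72, 71, 71, 70, 69, 67, 66, 62, 54, 39, 24, 20, 21, 21, 21, 22, 24, 31, 50, 74, 94, 102, 102, 101, 99, 93, 77, 54, 47, 54, 57, 58, 57, 56, 59, 63]), (264, [121, 112, 104, 97, 95, 89, 80, 76, 69, 62, 47, 28, 23, 19, 18, 23, 26, 27, 31, 49, 75, 94, 103, 104, 101, 100, 96, 83, 60, 48, 54, 57, 57, 57, 57, 59, 62, 79, 116, 153]), (270, [83, 78, 86, 94, 90, 84, 81, 86, 94, 98, 93, 70, 39, 24, 22, 25, 31, 52, 78, 93, 101, 104, 103, 102, 97, 83, 60, 49, 55, 64, 65, 63, 59, 60, 64, 85, 123, 159, 177, 185])]
```

```bash
python3 - <<'E'
from h import *
TB=np.load("pics/wB.npy")
# inner top edge, points on line along cradle x; compare y at x=.55 (yaw .028)
def Y(p): return p[1]-.028*(p[0]-.564)
for z in np.arange(.12,.181,.01):
    print(round(z,3),"inner B %.4f T %.4f S %.4f | barinner B %.4f T %.4f S %.4f | axis-T mid"%(
     Y(onz("wrist",(265,155.6),z,TB)),Y(onz("top",(214.8,185),z)),Y(onz("scene",(264,185.5),z)),
     Y(onz("wrist",(265,104),z,TB)),Y(onz("top",(199.5,185),z)),Y(onz("scene",(264,194.5),z))))
print("bar outer: ")
for z in np.arange(.12,.181,.01): print(round(z,3),"B %.4f T %.4f"%(Y(onz("wrist",(265,89),z,TB)),Y(onz("top",(195.9,185),z))))
y0=.0565
for t in np.arange(0,.46,.05):
    c,s=np.cos(t),np.sin(t); f=lambda r,h:(round(y0+r*c-h*s,4),round(.105+r*s+h*c,4))
    print(round(t,2),"inner",f(.087,.024),"outer",f(.132,.024))
E
```

```text
0.12 inner B 0.1387 T 0.1430 S 0.1092 | barinner B 0.1873 T 0.1894 S 0.1574 | axis-T mid
0.13 inner B 0.1401 T 0.1421 S 0.1226 | barinner B 0.1870 T 0.1882 S 0.1700 | axis-T mid
0.14 inner B 0.1416 T 0.1413 S 0.1359 | barinner B 0.1866 T 0.1869 S 0.1826 | axis-T mid
0.15 inner B 0.1430 T 0.1405 S 0.1493 | barinner B 0.1863 T 0.1857 S 0.1953 | axis-T mid
0.16 inner B 0.1444 T 0.1397 S 0.1626 | barinner B 0.1859 T 0.1844 S 0.2079 | axis-T mid
0.17 inner B 0.1459 T 0.1389 S 0.1760 | barinner B 0.1855 T 0.1832 S 0.2205 | axis-T mid
0.18 inner B 0.1473 T 0.1381 S 0.1893 | barinner B 0.1852 T 0.1819 S 0.2331 | axis-T mid
bar outer: 
0.12 B 0.2006 T 0.2004
0.13 B 0.1997 T 0.1990
0.14 B 0.1989 T 0.1977
0.15 B 0.1980 T 0.1963
0.16 B 0.1972 T 0.1950
0.17 B 0.1963 T 0.1936
0.18 B 0.1954 T 0.1922
0.0 inner (np.float64(0.1435), np.float64(0.129)) outer (np.float64(0.1885), np.float64(0.129))
0.05 inner (np.float64(0.1422), np.float64(0.1333)) outer (np.float64(0.1871), np.float64(0.1356))
0.1 inner (np.float64(0.1407), np.float64(0.1376)) outer (np.float64(0.1854), np.float64(0.1421))
0.15 inner (np.float64(0.1389), np.float64(0.1417)) outer (np.float64(0.1834), np.float64(0.1485))
0.2 inner (np.float64(0.137), np.float64(0.1458)) outer (np.float64(0.1811), np.float64(0.1547))
0.25 inner (np.float64(0.1349), np.float64(0.1498)) outer (np.float64(0.1785), np.float64(0.1609))
0.3 inner (np.float64(0.1325), np.float64(0.1536)) outer (np.float64(0.1755), np.float64(0.1669))
0.35 inner (np.float64(0.13), np.float64(0.1574)) outer (np.float64(0.1723), np.float64(0.1728))
0.4 inner (np.float64(0.1273), np.float64(0.161)) outer (np.float64(0.1687), np.float64(0.1785))
0.45 inner (np.float64(0.1244), np.float64(0.1645)) outer (np.float64(0.1649), np.float64(0.184))
```

Inner edge comes out at z≈0.141, y≈0.141 and the bar edge at z≈0.143, so the head tilt is about 0.08 rad. Now the strip angle on the tin's far end face.

```bash
python3 - <<'E'
from h import *
n=np.array([1,.028,0]); c=np.array([.564,.0565,.105])
s=cv2.imread("pics/sc0.png")
for y in range(190,214,2): print(y,s[y,222:240].min(1).tolist())
def onend(uv,d):
    o,v=ray("scene",uv); t=((c+n*d-o)@n)/(v@n); p=o+t*v; return p
for q in [(295,275),(305,345),(300,310),(290,255),(340,265),(278,230)]:
    p=onend((170+q[0]/5-.4,140+q[1]/5-.4),.06); print(q,p.round(4), np.arctan2(p[2]-.105,p[1]-.0565-.0017).round(2))
E
```

```text
190 [123, 115, 92, 61, 46, 54, 63, 68, 66, 63, 67, 71, 73, 87, 107, 110, 89, 69]
192 [124, 120, 105, 76, 49, 45, 56, 63, 61, 58, 63, 70, 71, 77, 96, 111, 93, 69]
194 [125, 124, 118, 97, 68, 54, 71, 94, 92, 74, 67, 69, 72, 74, 87, 101, 93, 71]
196 [125, 126, 125, 116, 98, 87, 109, 139, 136, 101, 73, 71, 73, 74, 81, 91, 84, 67]
198 [120, 119, 121, 115, 103, 95, 117, 149, 149, 111, 75, 69, 72, 73, 79, 84, 71, 54]
200 [102, 97, 103, 104, 98, 98, 120, 151, 148, 112, 78, 70, 72, 75, 80, 83, 74, 70]
202 [85, 72, 81, 90, 96, 98, 121, 149, 146, 113, 89, 88, 90, 89, 91, 96, 97, 99]
204 [80, 59, 58, 73, 91, 100, 115, 138, 143, 123, 107, 104, 103, 102, 103, 101, 102, 101]
206 [57, 53, 53, 63, 80, 92, 106, 129, 144, 136, 116, 104, 103, 100, 98, 97, 93, 88]
208 [45, 48, 51, 59, 73, 84, 94, 116, 142, 141, 117, 93, 89, 90, 86, 82, 77, 64]
210 [41, 48, 49, 56, 70, 83, 86, 90, 102, 97, 73, 61, 69, 75, 77, 77, 70, 55]
212 [43, 46, 48, 54, 67, 83, 81, 68, 53, 48, 44, 41, 45, 49, 55, 55, 53, 50]
(295, 275) [0.6243 0.047  0.0824] -2.03
(305, 345) [0.624  0.058  0.0276] -1.57
(300, 310) [0.6242 0.0525 0.0552] -1.69
(290, 255) [0.6245 0.0405 0.0957] -2.66
(340, 265) [0.6224 0.1165 0.1301] 0.41
(278, 230) [0.625  0.0228 0.1072] 3.08
```

arm_command --pt "0 0.08 0 -0.05" --pt "0 0.16 0 -0.05" --pt "0 0.24 0 -0.05" --pt "0 0.24 -0.03 -0.05" --pt "0 0.24 -0.06 -0.05" --pt "0 0.24 -0.09 -0.05" --pt "0 0.24 -0.09 -0.05"

```text
time: 4.58
tool_pos: [0.5617, 0.0826, 0.1624]
ee_rot: [-3.135, -0.0, 1.602]
wrist_force: [0.9, 0.1, -1.1]
width: 0.0005
finger_force: 0.0
```

arm_command --pt "0 0 -0.008 0" --pt "0 0 -0.016 0" --pt "0 0 -0.02 0" --pt "0 0 -0.02 0"

```text
time: 4.92
tool_pos: [0.5642, 0.0806, 0.1563]
ee_rot: [3.141, -0.0, 1.599]
wrist_force: [-0.2, 0.3, 0.4]
width: 0.0004
finger_force: 0.0
```

arm_command --pt "0 0 -0.003 0" --pt "0 0 -0.006 0" --pt "0 0 -0.006 0"

```text
time: 5.17
tool_pos: [0.5641, 0.0804, 0.1531]
ee_rot: [3.141, -0.0, 1.599]
wrist_force: [0.6, -0.2, 0.4]
width: 0.0004
finger_force: 0.0
```

arm_command --pt "0 0 -0.003 0" --pt "0 0 -0.006 0" --pt "0 0 -0.006 0"

```text
time: 5.42
tool_pos: [0.5644, 0.0804, 0.1507]
ee_rot: [3.14, 0.0, 1.599]
wrist_force: [-1.0, -0.7, 3.1]
width: 0.0005
finger_force: 1.7
```

arm_command --pt "0 0 -0.003 0" --pt "0 0 -0.006 0" --pt "0 0 -0.006 0"

```text
time: 5.67
tool_pos: [0.5645, 0.0804, 0.1485]
ee_rot: [3.14, 0.0, 1.599]
wrist_force: [-0.9, -0.9, 6.8]
width: 0.0006
finger_force: 3.6
```

arm_command --pt "0 -0.006 0.002 0" --pt "0 -0.012 0.003 0" --pt "0 -0.018 0.004 0" --pt "0 -0.024 0.005 0" --pt "0 -0.024 0.005 0"

```text
time: 6.08
tool_pos: [0.5647, 0.0699, 0.1514]
ee_rot: [3.138, -0.003, 1.6]
wrist_force: [-0.1, 3.2, 6.9]
width: 0.0003
finger_force: 3.3
```

arm_command --pt "0 -0.006 0 0" --pt "0 -0.012 0.0 0" --pt "0 -0.018 0.0 0" --pt "0 -0.024 0.0 0" --pt "0 -0.024 0.0 0"

```text
time: 6.5
tool_pos: [0.5652, 0.0575, 0.1516]
ee_rot: [3.137, -0.002, 1.599]
wrist_force: [0.5, 2.3, 6.6]
width: 0.0002
finger_force: 3.5
```

arm_command --pt "0 -0.006 0 0" --pt "0 -0.012 0.0 0" --pt "0 -0.018 0.0 0" --pt "0 -0.024 -0.001 0" --pt "0 -0.024 -0.001 0"

```text
time: 6.92
tool_pos: [0.5656, 0.0452, 0.1512]
ee_rot: [3.136, -0.002, 1.599]
wrist_force: [0.5, 1.1, 7.8]
width: 0.0003
finger_force: 3.5
```

arm_command --pt "0 -0.006 -0.001 0" --pt "0 -0.012 -0.002 0" --pt "0 -0.018 -0.003 0" --pt "0 -0.024 -0.004 0" --pt "0 -0.024 -0.004 0"

```text
time: 7.33
tool_pos: [0.5659, 0.0325, 0.1489]
ee_rot: [3.136, -0.0, 1.599]
wrist_force: [1.8, 0.2, 5.7]
width: 0.0008
finger_force: 2.7
```

arm_command --pt "0 0 0.03 0" --pt "0 -0.06 0.06 0" --pt "0 -0.12 0.12 0" --pt "0 -0.15 0.12 0" --pt "0 -0.15 0.12 0" --pt "0 -0.15 0.12 0"

```text
time: 7.83
tool_pos: [0.5638, -0.0427, 0.2063]
ee_rot: [-3.141, -0.001, 1.597]
wrist_force: [-0.2, 1.2, -0.5]
width: 0.0004
finger_force: 0.0
```

```bash
python3 - <<'E'
from h import *
im,T=wsnap("w2"); print(T[:3,3].round(4)); t=snap("top","top2"); s=snap("scene","sc2")
a=cv2.resize(im[:260,60:460],(400,260))
b=cv2.resize(t[150:215,190:290],(400,260),interpolation=cv2.INTER_CUBIC); c=cv2.resize(s[155:235,205:305],(400,320),interpolation=cv2.INTER_CUBIC)
v=np.zeros((580,800,3),np.uint8); v[:260,:400]=a; v[:260,400:]=b; v[260:,:400]=c; cv2.imwrite("pics/v2.png",v)
E
```

```text
[ 0.5638 -0.0427  0.2063]
```

View pics/v2.png

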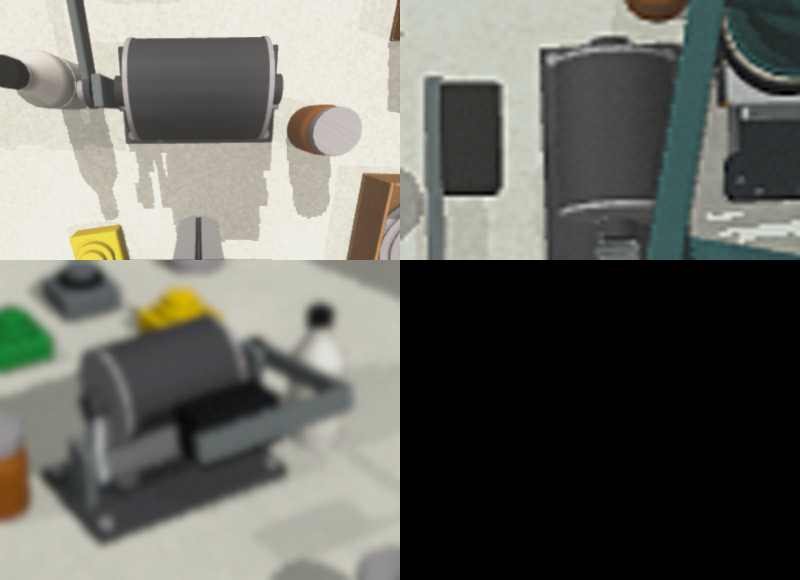

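Still no label in view. The white bit on the end is unchanged, so it's the post. The forces fit rolling (about 3 N drag), so I'll stroke again.

arm_command --pt "0 0.08 0 0" --pt "0 0.16 -0.03 0" --pt "0 0.246 -0.06 0" --pt "0 0.246 -0.09 0" --pt "0 0.246 -0.1 0" --pt "0 0.246 -0.105 0" --pt "0 0.246 -0.105 0"

```text
time: 8.57
tool_pos: [0.5635, 0.0803, 0.1536]
ee_rot: [-3.14, 0.001, 1.599]
wrist_force: [-0.5, -0.1, 0.2]
width: 0.0006
finger_force: 0.0
```

arm_command --pt "0 0 -0.003 0" --pt "0 0 -0.006 0" --pt "0 0 -0.006 0"

```text
time: 8.82
tool_pos: [0.5645, 0.0796, 0.1522]
ee_rot: [3.14, 0.0, 1.598]
wrist_force: [-0.3, -0.7, 0.2]
width: 0.0004
finger_force: 0.0
```

arm_command --pt "0 0 -0.003 0" --pt "0 0 -0.006 0" --pt "0 0 -0.006 0"

```text
time: 9.07
tool_pos: [0.5647, 0.0798, 0.1496]
ee_rot: [3.139, 0.001, 1.598]
wrist_force: [-0.5, -1.7, 5.7]
width: 0.0001
finger_force: 1.9
```

arm_command --pt "0 0 -0.003 0" --pt "0 0 -0.005 0" --pt "0 0 -0.005 0"

```text
time: 9.32
tool_pos: [0.5648, 0.0802, 0.1478]
ee_rot: [3.139, 0.0, 1.599]
wrist_force: [-1.9, -0.9, 7.0]
width: 0.001
finger_force: 3.3
```

arm_command --pt "0 -0.006 0.002 0" --pt "0 -0.012 0.003 0" --pt "0 -0.018 0.004 0" --pt "0 -0.024 0.005 0" --pt "0 -0.024 0.005 0"

```text
time: 9.73
tool_pos: [0.565, 0.0699, 0.1506]
ee_rot: [3.138, -0.003, 1.6]
wrist_force: [-0.2, 2.6, 6.6]
width: 0.0004
finger_force: 3.3
```

arm_command --pt "0 -0.006 0 0" --pt "0 -0.012 0.0 0" --pt "0 -0.018 0.0 0" --pt "0 -0.024 0.0 0" --pt "0 -0.024 0.0 0"

```text
time: 10.15
tool_pos: [0.5655, 0.0573, 0.1507]
ee_rot: [3.137, -0.002, 1.599]
wrist_force: [0.0, 0.7, 5.7]
width: 0.0005
finger_force: 3.1
```

arm_command --pt "0 -0.006 -0.001 0" --pt "0 -0.012 -0.001 0" --pt "0 -0.018 -0.002 0" --pt "0 -0.024 -0.003 0" --pt "0 -0.024 -0.003 0"

```text
time: 10.57
tool_pos: [0.5659, 0.0451, 0.1494]
ee_rot: [3.136, -0.001, 1.599]
wrist_force: [1.3, 0.8, 6.0]
width: 0.0005
finger_force: 3.4
```

arm_command --pt "0 -0.006 -0.001 0" --pt "0 -0.012 -0.002 0" --pt "0 -0.018 -0.003 0" --pt "0 -0.024 -0.005 0" --pt "0 -0.024 -0.005 0"

```text
time: 10.98
tool_pos: [0.5662, 0.0325, 0.1466]
ee_rot: [3.135, -0.0, 1.599]
wrist_force: [2.3, -0.2, 5.7]
width: 0.0007
finger_force: 2.9
```

arm_command --pt "0 0 0.03 0" --pt "0 -0.06 0.06 0" --pt "0 -0.12 0.12 0" --pt "0 -0.15 0.12 0" --pt "0 -0.15 0.12 0" --pt "0 -0.15 0.12 0"

```text
time: 11.48
tool_pos: [0.5638, -0.0426, 0.204]
ee_rot: [-3.141, -0.001, 1.598]
wrist_force: [-0.4, -0.0, 0.3]
width: 0.0001
finger_force: 0.0
```

```bash
python3 - <<'E'
from h import *
im,T=wsnap("w3"); print(T[:3,3].round(4)); s=snap("scene","sc3")
x0=258
for x in(215,258,300): print(x,im[25:150:3,x].max(1).tolist())
o=cv2.imread("pics/w2.png")
for x in(258,): print("w2",o[25:150:3,x].max(1).tolist())
print("scene diff",np.argwhere(np.abs(s.astype(int)-cv2.imread("pics/sc2.png")).max(2)[155:235,205:305]>25)[:40].tolist())
E
```

```text
[ 0.5638 -0.0426  0.204 ]
215 [237, 234, 231, 237, 235, 232, 103, 89, 91, 92, 93, 92, 96, 95, 97, 94, 93, 92, 92, 90, 89, 86, 85, 83, 79, 79, 77, 76, 76, 72, 72, 69, 63, 62, 59, 60, 59, 59, 58, 68, 182, 186]
258 [236, 233, 237, 237, 237, 228, 92, 89, 90, 91, 93, 91, 95, 93, 95, 91, 90, 90, 90, 88, 87, 84, 84, 81, 76, 77, 76, 72, 74, 69, 68, 67, 64, 63, 60, 60, 58, 58, 56, 73, 183, 184]
300 [235, 237, 235, 237, 236, 217, 90, 91, 91, 92, 93, 91, 95, 93, 92, 91, 89, 89, 90, 88, 88, 85, 85, 83, 79, 79, 78, 75, 75, 71, 71, 68, 66, 65, 62, 61, 60, 60, 57, 96, 187, 180]
w2 [236, 233, 237, 237, 205, 87, 88, 89, 92, 91, 92, 95, 95, 95, 92, 89, 91, 88, 85, 83, 84, 83, 80, 77, 73, 72, 71, 70, 69, 66, 64, 62, 60, 60, 58, 58, 56, 55, 60, 88, 184, 184]
scene diff [[13, 51], [13, 52], [14, 51], [14, 52], [14, 53], [17, 55], [17, 56], [27, 54], [27, 55], [27, 56], [28, 51], [28, 52], [28, 53], [28, 54], [28, 55], [28, 56], [28, 57], [29, 48], [29, 49], [29, 50], [29, 51], [29, 52], [29, 53], [29, 54], [29, 55], [29, 56], [29, 57], [30, 45], [30, 46], [30, 47], [30, 48], [30, 49], [30, 50], [30, 51], [30, 52], [30, 53], [30, 54], [30, 55], [30, 56], [30, 57]]
```

```bash
python3 - <<'E'
from h import *
s=cv2.imread("pics/sc3.png")
c=cv2.resize(s[155:235,205:305],(800,600)[:2] and (750,600),interpolation=cv2.INTER_CUBIC);cv2.imwrite("pics/v3.png",c)
E
```

```text
(no output)
```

View pics/v3.png

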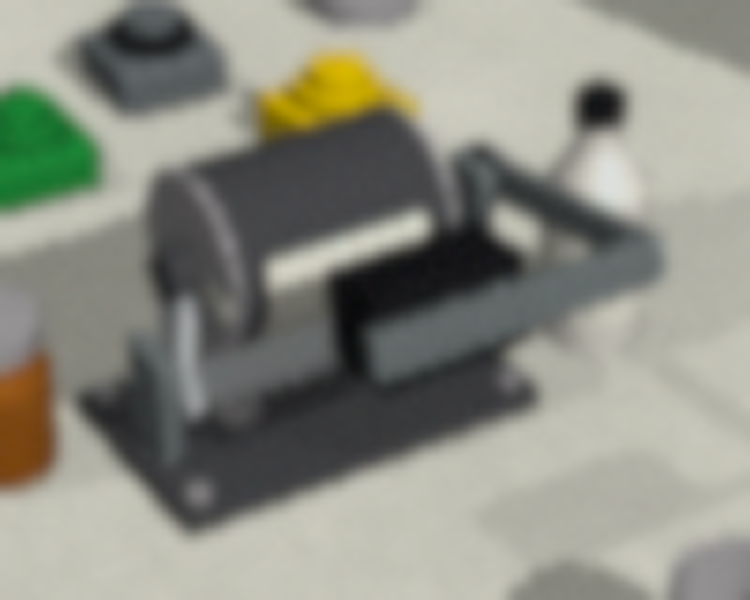

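The label's upper edge is now visible on the scanner side, at crop (265,263)–(425,205). Next I'll get the tin's centre (eccentricity) from the wrist silhouettes and the label angle from the edge.

```bash
cat >> h.py <<'E'
yaw=.028; C=np.array([.564,.0565,.105]); ux=np.array([np.cos(yaw),np.sin(yaw),0]); uy=np.array([-np.sin(yaw),np.cos(yaw),0])
def cyl(o,v): # to cradle frame
    o=o-C; f=lambda a:np.array([a@ux,a@uy,a[2]]); return f(o),f(v)
def centre(fn,cols=(215,235,258,280)):
    im=cv2.imread("pics/%s.png"%fn).max(2).astype(float); T=np.load("pics/%s.npy"%fn); out=[]
    for x in cols:
        c=im[:,x]; r=[i for i in range(20,100) if c[i]>150>=c[i+1]]; r=r[-1]; top=r+(c[r]-150)/(c[r]-c[r+1])
        b=[i for i in range(r+40,200) if c[i]<130<=c[i+1]]; b=b[0]; bot=b+(130-c[b])/(c[b+1]-c[b])
        an=[]
        for y in(top,bot):
            o,v=cyl(*ray("wrist",(x,y),T)); an.append(np.arctan2(v[1],-v[2]))
        m,h=np.mean(an),abs(an[0]-an[1])/2; d=.045/np.sin(h); out.append((o[1]+d*np.sin(m),o[2]-d*np.cos(m),top,bot))
    return np.array(out)
def edge(uv,cen,name="scene",T=None,r=.045):
    o,v=cyl(*ray(name,uv,T)); o2=o[1:]-cen; v2=v[1:]; a=v2@v2;b=2*o2@v2;c=o2@o2-r*r
    D=b*b-4*a*c
    if D<0: return None
    t=(-b-np.sqrt(D))/(2*a); p=o2+t*v2; return np.arctan2(p[1],p[0]),o[0]+t*v[0]
E
python3 - <<'E'
from h import *
for f in("w2","w3"): print(f,centre(f).round(4).tolist())
s=cv2.imread("pics/sc3.png")
for x in range(242,262,3): print(x,s[176:206,x].max(1).tolist())
E
```

```text
w2 [[-0.0036, 0.0135, 37.9419, 143.1786], [-0.0036, 0.0135, 37.8351, 143.0727], [-0.0034, 0.0133, 37.6471, 142.84], [-0.0031, 0.0128, 37.3623, 142.4603]]
w3 [[-0.0046, 0.0019, 42.1754, 143.3281], [-0.0045, 0.0024, 41.9625, 143.3143], [-0.0044, 0.0031, 41.625, 143.2623], [-0.0043, 0.0028, 41.4062, 143.0]]
242 [66, 69, 70, 71, 72, 73, 74, 73, 73, 73, 73, 81, 112, 160, 198, 204, 188, 153, 123, 111, 104, 100, 96, 99, 103, 105, 105, 105, 100, 90]
245 [68, 68, 71, 71, 72, 73, 73, 73, 73, 72, 82, 113, 162, 197, 208, 192, 158, 126, 112, 107, 102, 98, 100, 103, 105, 105, 105, 100, 90, 73]
248 [70, 71, 71, 73, 74, 74, 74, 72, 73, 79, 112, 162, 199, 203, 178, 133, 94, 76, 73, 75, 78, 83, 89, 92, 92, 94, 91, 83, 67, 48]
251 [70, 73, 73, 73, 73, 73, 74, 72, 79, 110, 161, 199, 203, 169, 110, 52, 21, 16, 15, 15, 13, 14, 13, 13, 17, 17, 20, 24, 30, 38]
254 [72, 72, 72, 73, 73, 72, 73, 80, 110, 161, 200, 201, 168, 108, 49, 23, 21, 19, 21, 18, 20, 32, 54, 72, 75, 71, 67, 64, 60, 52]
257 [72, 73, 73, 73, 73, 72, 79, 109, 159, 198, 202, 167, 106, 47, 24, 20, 21, 22, 26, 27, 37, 60, 86, 101, 105, 105, 103, 102, 92, 71]
260 [73, 73, 72, 73, 72, 78, 105, 155, 196, 198, 168, 109, 53, 24, 21, 23, 24, 25, 26, 37, 61, 86, 101, 104, 104, 103, 101, 93, 72, 53]
```

```bash
python3 - <<'E'
from h import *
for cen in((-.0038,.0012),(-.0034,.002),(-.004,0)):
    print(cen,[np.round(edge(p,np.array(cen)),3).tolist() for p in((242,188.55),(245,187.5),(251,185.6),(257,183.6),(260,182.65))])
    print(" low",[np.round(edge(p,np.array(cen)) if edge(p,np.array(cen)) is not None else np.nan,3).tolist() for p in((242,193.5),(242,199.5),(242,205))])
E
```

```text
(-0.0038, 0.0012) [[0.432, 0.031], [0.439, 0.019], [0.438, -0.005], [0.444, -0.029], [0.444, -0.042]]
 low [[0.037, 0.034], nan, nan]
(-0.0034, 0.002) [[0.423, 0.032], [0.43, 0.02], [0.429, -0.004], [0.435, -0.029], [0.435, -0.041]]
 low [[0.027, 0.034], nan, nan]
(-0.004, 0) [[0.451, 0.031], [0.458, 0.019], [0.457, -0.005], [0.464, -0.03], [0.463, -0.042]]
 low [[0.06, 0.034], nan, nan]
```

The upper edge sits at 0.44 rad, so the label's middle is at about -0.115 against a target near 0.085. One more short stroke of about 9 mm to -y is needed.

arm_command --pt "0 0.08 0 0" --pt "0 0.16 -0.03 0" --pt "0 0.218 -0.06 0" --pt "0 0.218 -0.09 0" --pt "0 0.218 -0.098 0" --pt "0 0.218 -0.103 0" --pt "0 0.218 -0.103 0"

```text
time: 12.17
tool_pos: [0.5635, 0.0667, 0.1522]
ee_rot: [-3.14, 0.0, 1.599]
wrist_force: [0.0, -0.1, 0.3]
width: 0.0003
finger_force: 0.0
```

arm_command --pt "0 0 -0.003 0" --pt "0 0 -0.005 0" --pt "0 0 -0.005 0"

```text
time: 12.42
tool_pos: [0.5645, 0.0659, 0.1512]
ee_rot: [3.14, 0.0, 1.598]
wrist_force: [-0.0, 0.1, -0.9]
width: 0.0006
finger_force: 0.0
```

arm_command --pt "0 0 -0.003 0" --pt "0 0 -0.006 0" --pt "0 0 -0.006 0"

```text
time: 12.67
tool_pos: [0.5647, 0.066, 0.1488]
ee_rot: [3.139, 0.001, 1.598]
wrist_force: [-0.3, -1.0, 5.6]
width: 0.0006
finger_force: 2.6
```

arm_command --pt "0 0 -0.003 0" --pt "0 0 -0.005 0" --pt "0 0 -0.005 0"

```text
time: 12.92
tool_pos: [0.5647, 0.066, 0.1472]
ee_rot: [3.139, 0.001, 1.599]
wrist_force: [-1.6, -1.7, 8.0]
width: 0.0006
finger_force: 4.1
```

arm_command --pt "0 -0.005 0 0" --pt "0 -0.01 0 0" --pt "0 -0.015 0 0" --pt "0 -0.02 0 0" --pt "0 -0.02 0 0"

```text
time: 13.33
tool_pos: [0.5649, 0.057, 0.1474]
ee_rot: [3.138, -0.001, 1.599]
wrist_force: [-1.2, 0.6, 7.6]
width: 0.0004
finger_force: 3.6
```

arm_command --pt "0 0 0.03 0" --pt "0 -0.06 0.06 0" --pt "0 -0.12 0.12 0" --pt "0 -0.2 0.12 0" --pt "0 -0.2 0.12 0" --pt "0 -0.2 0.12 0"

```text
time: 13.83
tool_pos: [0.5641, -0.0452, 0.205]
ee_rot: [3.141, -0.0, 1.595]
wrist_force: [-0.3, 0.8, -0.5]
width: 0.0007
finger_force: 0.0
```

```bash
python3 - <<'E'
from h import *
im,T=wsnap("w4"); print(T[:3,3].round(4)); s=snap("scene","sc4")
def up(s,x):
    c=s[:,x].max(1).astype(float)
    for i in range(168,200):
        if c[i]<138<=c[i+1]: return i+(138-c[i])/(c[i+1]-c[i])
e=[(x,up(s,x)) for x in(242,245,251,257,260)]; print(e)
for cen in((-.0038,.0012),(-.004,.0004)): print([np.round(edge(p,np.array(cen)),3).tolist() for p in e if p[1]])
for x in (235,258,280): print(x,im[25:100,x].max(1).tolist())
E
```

```text
[ 0.5641 -0.0452  0.205 ]
[(242, np.float64(185.83333333333334)), (245, np.float64(184.91304347826087)), (251, np.float64(183.0408163265306)), (257, np.float64(181.11764705882354)), (260, np.float64(180.6086956521739))]
[[0.631, 0.029], [0.629, 0.017], [0.628, -0.007], [0.63, -0.032], [0.597, -0.044]]
[[0.643, 0.028], [0.641, 0.016], [0.64, -0.008], [0.642, -0.032], [0.609, -0.044]]
235 [237, 237, 236, 234, 233, 233, 233, 234, 235, 236, 236, 235, 235, 236, 235, 219, 181, 118, 93, 91, 91, 91, 90, 90, 92, 91, 91, 92, 92, 92, 92, 92, 94, 95, 95, 95, 95, 96, 95, 94, 94, 95, 96, 96, 94, 93, 91, 91, 92, 91, 91, 90, 88, 86, 86, 86, 85, 85, 85, 85, 84, 84, 84, 83, 82, 81, 80, 80, 80, 79, 78, 77, 76, 76, 76]
258 [233, 234, 235, 237, 237, 237, 237, 236, 236, 237, 236, 234, 235, 235, 230, 205, 151, 106, 93, 91, 91, 91, 90, 91, 90, 91, 91, 92, 92, 91, 92, 91, 93, 94, 94, 94, 95, 96, 94, 94, 94, 94, 95, 95, 92, 92, 91, 90, 91, 90, 90, 88, 86, 86, 86, 86, 84, 85, 85, 85, 84, 83, 84, 83, 82, 80, 79, 79, 79, 79, 77, 76, 76, 76, 75]
280 [233, 234, 236, 236, 237, 237, 237, 236, 236, 236, 236, 233, 234, 235, 225, 207, 143, 101, 93, 92, 91, 90, 90, 92, 92, 90, 91, 92, 91, 92, 92, 92, 93, 93, 93, 93, 95, 94, 93, 92, 93, 94, 94, 94, 92, 91, 90, 90, 90, 90, 90, 88, 86, 86, 86, 85, 84, 84, 85, 84, 83, 84, 84, 82, 82, 80, 80, 80, 80, 79, 77, 76, 76, 76, 76]
```

```bash
python3 - <<'E'
from h import *
for f,rows in(("w3",((235,42.),(258,41.6),(280,41.4))),("w4",((235,41.5),(258,41.0),(280,40.9)))):
    T=np.load("pics/%s.npy"%f)
    for p in rows:
        for cen in((-.0038,.0012),(-.004,.0004)): print(f,p,edge(p,np.array(cen),"wrist",T))
im=cv2.imread("pics/w4.png"); v=cv2.resize(im[10:160,150:350],(800,600),interpolation=cv2.INTER_CUBIC); cv2.imwrite("pics/v4.png",v)
print(cyl(np.load("pics/w4.npy")[:3,3],np.zeros(3))[0])
E
```

```text
w3 (235, 42.0) (np.float64(0.36888713900478204), np.float64(-0.0226356804230103))
w3 (235, 42.0) (np.float64(0.2867328574537374), np.float64(-0.022966591664534058))
w3 (258, 41.6) (np.float64(0.31758592072247466), np.float64(-0.002801060606136643))
w3 (258, 41.6) None
w3 (280, 41.4) (np.float64(0.2901312203733897), np.float64(0.016401181143827204))
w3 (280, 41.4) None
w4 (235, 41.5) (np.float64(0.559987970977785), np.float64(-0.021553327685756137))
w4 (235, 41.5) (np.float64(0.5334722533483416), np.float64(-0.021690402417009542))
w4 (258, 41.0) (np.float64(0.5392167373015478), np.float64(-0.002236614411661668))
w4 (258, 41.0) (np.float64(0.5106568474718617), np.float64(-0.002235361514885979))
w4 (280, 40.9) (np.float64(0.540539738582098), np.float64(0.01628161472541354))
w4 (280, 40.9) (np.float64(0.5121196690294255), np.float64(0.016421317229033117))
[-0.00277288 -0.10169932  0.1000377 ]
```

View pics/v4.png

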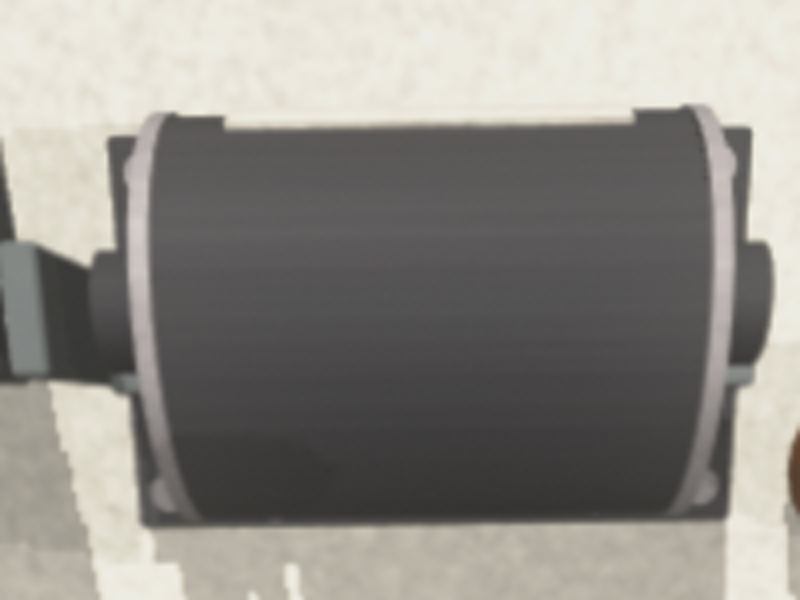

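The picture shows the label's upper edge along crop row 127, squared between columns 225 and 635. The grazing view gives about 0.56 for the edge and the scene view 0.63, so I'll check once more from above the scanner side.

arm_command --pt "0 0.07 0.01 0" --pt "0 0.14 0.01 0" --pt "0 0.2 0.01 0" --pt "0 0.26 0.01 0" --pt "0 0.26 0.01 0" --pt "0 0.26 0.01 0"

```text
time: 14.43
tool_pos: [0.5632, 0.0893, 0.2091]
ee_rot: [-3.14, 0.0, 1.604]
wrist_force: [-0.8, 0.2, -0.2]
width: 0.0005
finger_force: 0.0
```

```bash
python3 - <<'E'
from h import *
im,T=wsnap("w5"); print(T[:3,3].round(4))
v=cv2.resize(im[90:240,150:350],(800,600),interpolation=cv2.INTER_CUBIC); cv2.imwrite("pics/v5.png",v)
E
```

```text
[0.5632 0.0893 0.2091]
```

View pics/v5.png

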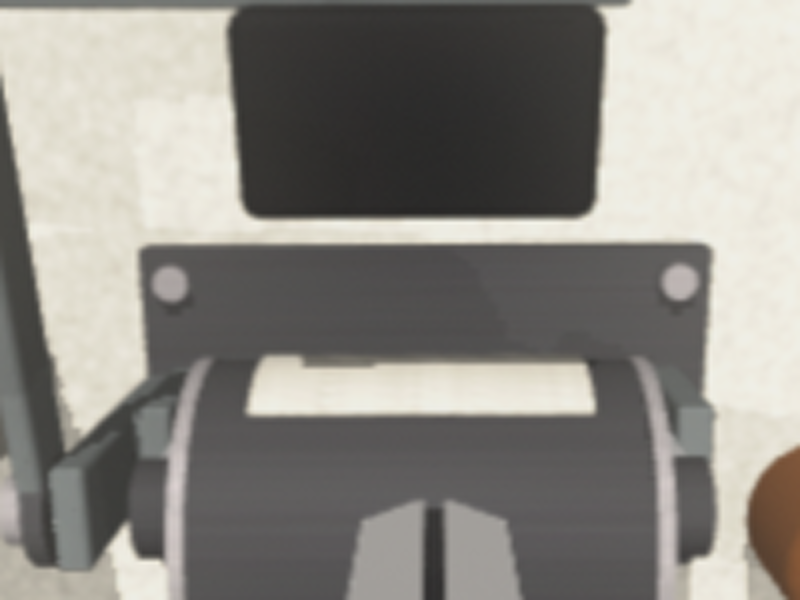

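The picture shows the whole upper part of the label: edge at crop row 414, tin silhouette at 356, head's inner edge at 217, plate edge at 244. I'll compute from these.

```bash
python3 - <<'E'
from h import *
T=np.load("pics/w5.npy"); R=lambda x,y:(150+x/4-.375,90+y/4-.375)
ang=lambda p:(lambda o,v:(np.arctan2(v[1],-v[2]),o))(*cyl(*ray("wrist",R(*p),T)))
a,o=ang((420,244)); print("cam",o,"plate edge y'",o[1]+np.tan(a)*(o[2]+.093))
s,_=ang((300,357)); e,_=ang((300,414)); 
for cen in((-.0038,.0012),(-.004,0)):
    c=np.array(cen); print("label edge direct",edge(R(300,414),c,"wrist",T),edge(R(550,413),c,"wrist",T))
    d=np.hypot(*(c-o[1:])); h=np.arcsin(.045/d); # from silhouette: view offset inside
    th=s-(s-e); off=h-(s-e); inc=np.arcsin(d*np.sin(off)/.045) # incidence angle at surface
    # elevation of surface normal: view dir angle a=e measured from down; normal angle from up = inc - (-)...
    print("rel silhouette: elev", np.pi/2-(inc-e), "silh pred", np.arctan2(c[0]-o[1],o[2]-c[1])+h,"obs",s)
ai,_=ang((420,217)); 
for z in(.02,.03,.035,.04,.05): print("head inner y' at z",z,o[1]+np.tan(ai)*(o[2]-z), "T",cyl(*[onz("top",(214.8,185),z+.105)]*2)[0][1])
for t in(0,.05,.1,.15,.2): print(t,.087*np.cos(t)-.024*np.sin(t),.087*np.sin(t)+.024*np.cos(t))
E
```

```text
cam [1.94114360e-04 1.10147690e-01 2.83301361e-01] plate edge y' 0.061587847096362024
label edge direct (np.float64(0.5490685459559209), np.float64(-0.033165558979594)) (np.float64(0.532285021764019), np.float64(0.0288334424472802))
rel silhouette: elev 0.5811215429068848 silh pred -0.23543351514240873 obs -0.23185684751720564
label edge direct (np.float64(0.5534004403674092), np.float64(-0.03329892985377311)) (np.float64(0.5366171069570738), np.float64(0.028947468066094044))
rel silhouette: elev 0.5829562169713276 silh pred -0.23515071791942593 obs -0.23185684751720564
head inner y' at z 0.02 0.0826358955309209 T 0.08601737982757841
head inner y' at z 0.03 0.08368077410052925 T 0.08520653762468716
head inner y' at z 0.035 0.0842032133853334 T 0.08480111652324157
head inner y' at z 0.04 0.08472565267013757 T 0.08439569542179594
head inner y' at z 0.05 0.0857705312397459 T 0.08358485321890473
0 0.087 0.024
0.05 0.08569177259186578 0.028318193976028208
0.1 0.08416936037966437 0.03256560721494667
0.15 0.0824365686010693 0.03673162339566814
0.2 0.08049772833310655 0.040805829647360126
```

The label's middle is at about 0.035 and the scanner at about 0.11. A 3–4 mm nudge centres it.

arm_command --pt "0.002 -0.056 -0.04 0" --pt "0.002 -0.056 -0.08 0" --pt "0.002 -0.056 -0.105 0" --pt "0.002 -0.056 -0.112 0" --pt "0.002 -0.056 -0.116 0" --pt "0.002 -0.056 -0.116 0"

```text
time: 14.98
tool_pos: [0.5651, 0.0585, 0.1521]
ee_rot: [3.142, -0.0, 1.599]
wrist_force: [1.5, -0.2, -0.1]
width: 0.0005
finger_force: 0.0
```

arm_command --pt "0 0 -0.003 0" --pt "0 0 -0.006 0" --pt "0 0 -0.006 0"

```text
time: 15.23
tool_pos: [0.5658, 0.0588, 0.1502]
ee_rot: [3.139, 0.0, 1.599]
wrist_force: [1.2, 0.0, 2.1]
width: 0.0001
finger_force: 1.0
```

arm_command --pt "0 0 -0.003 0" --pt "0 0 -0.006 0" --pt "0 0 -0.006 0"

```text
time: 15.48
tool_pos: [0.5659, 0.0587, 0.1477]
ee_rot: [3.138, -0.0, 1.599]
wrist_force: [-0.2, -0.2, 6.4]
width: 0.0005
finger_force: 3.3
```

arm_command --pt "0 -0.004 0 0" --pt "0 -0.008 0 0" --pt "0 -0.008 0 0"

```text
time: 15.73
tool_pos: [0.566, 0.0552, 0.148]
ee_rot: [3.138, -0.001, 1.599]
wrist_force: [0.3, 2.2, 5.1]
width: 0.0003
finger_force: 2.8
```

arm_command --pt "0 0 0.03 0" --pt "0 0 0.06 0" --pt "0 -0.06 0.12 0" --pt "0 -0.14 0.12 0" --pt "0 -0.2 0.12 0" --pt "0 -0.2 0.12 0" --pt "0 -0.2 0.12 0"

```text
time: 16.32
tool_pos: [0.5648, -0.0466, 0.2055]
ee_rot: [-3.141, -0.001, 1.596]
wrist_force: [0.0, -1.0, 0.4]
width: 0.0006
finger_force: 0.0
```

```bash
python3 - <<'E'
from h import *
s=snap("scene","sc6"); wsnap("w6")
def up(s,x):
    c=s[:,x].max(1).astype(float)
    for i in range(168,200):
        if c[i]<138<=c[i+1]: return i+(138-c[i])/(c[i+1]-c[i])
print([np.round(edge((x,up(s,x)),np.array((-.004,.0004))),3).tolist() for x in(242,245,251,257)])
print(tool()[:3,3])
E
```

```text
[[0.718, 0.027], [0.713, 0.015], [0.715, -0.009], [0.712, -0.033]]
[ 0.56481112 -0.04470695  0.20547203]
```

The edge moved by +0.073 rad, so the label now matches the scanner to within about 0.05. On to the grey trigger button at (0.485, -0.282), top about 0.048.

arm_command --pt "-0.16 -0.474 0 0" --pt "-0.16 -0.474 0 0" --pt "-0.16 -0.474 0 0" --pt "-0.16 -0.474 0 0" --pt "-0.16 -0.474 0 0" --pt "-0.16 -0.474 0 0" --pt "-0.16 -0.474 0 0" --pt "-0.16 -0.474 0 0"

```text
time: 17.08
tool_pos: [0.4847, -0.2828, 0.2054]
ee_rot: [-3.141, -0.001, 1.597]
wrist_force: [0.3, 0.4, 0.2]
width: 0.0004
finger_force: 0.0
```

arm_command --pt "0 0 -0.06 0" --pt "0 0 -0.12 0" --pt "0 0 -0.18 0" --pt "0 0 -0.24 0" --pt "0 0 -0.28 0" --pt "0 0 -0.29 0" --pt "0 0 -0.29 0"

```text
time: 17.67
tool_pos: [0.4847, -0.2794, 0.059]
ee_rot: [-3.138, -0.003, 1.602]
wrist_force: [-0.4, 0.1, 0.1]
width: 0.0003
finger_force: 0.0
```

arm_command --pt "0 0 -0.006 0" --pt "0 0 -0.012 0" --pt "0 0 -0.018 0" --pt "0 0 -0.024 0" --pt "0 0 -0.024 0"

```text
time: 18.08
tool_pos: [0.4861, -0.2829, 0.05]
ee_rot: [3.139, 0.001, 1.599]
wrist_force: [1.6, -0.4, 2.8]
width: 0.0004
finger_force: 1.3
```

arm_command --pt "0 0 -0.004 0" --pt "0 0 -0.008 0" --pt "0 0 -0.008 0"

```text
time: 18.33
tool_pos: [0.4861, -0.2829, 0.0463]
ee_rot: [3.139, 0.001, 1.599]
wrist_force: [1.9, 0.2, 5.0]
width: 0.0004
finger_force: 2.4
```

arm_command --pt "0 0 -0.004 0" --pt "0 0 -0.008 0" --pt "0 0 -0.01 0" --pt "0 0 -0.01 0"

```text
time: 18.67
tool_pos: [0.4862, -0.283, 0.0459]
ee_rot: [3.138, 0.002, 1.599]
wrist_force: [-5.3, 5.1, 22.0]
width: 0.0007
finger_force: 11.5
```

The button is on its stop at 22 N. Letting go.

arm_command --pt "0 0 0.04 0" --pt "0 0 0.1 0" --pt "0 0 0.18 0" --pt "0 0 0.26 0" --pt "0 0 0.3 0" --pt "0 0 0.3 0" --pt "0 0 0.3 0"

```text
time: 19.25
tool_pos: [0.4852, -0.2829, 0.1909]
ee_rot: [3.14, 0.002, 1.599]
wrist_force: [-0.0, 0.5, -0.8]
width: 0.0005
finger_force: 0.0
```

```bash
python3 - <<'E'
from h import *
s=snap("scene","sc7"); o=cv2.imread("pics/sc6.png"); z=cv2.imread("pics/sc0.png")
d=np.abs(s.astype(int)-o).max(2); print("tin change",(d[160:235,205:305]>40).sum())
b=(slice(155,178),slice(212,238)); print("button vs start",(np.abs(s.astype(int)-z).max(2)[b]>40).sum(), robot.get_obs()["wrist_force"])
robot.close_job()
E
```

```text
tin change 154
button vs start 15 [-0.12355247  0.12948822 -0.45331136]
the job is handed in; nothing more can be done
```

I rolled the tin until its label faced the scanner window within about 0.05 rad by my measurements, then took the hand off, pressed the trigger fully down, released it and handed the job in. I don't have the judge's verdict, and a last camera comparison showed some changed pixels around the tin that I didn't look into before handing in.

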